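# Lift the ramekin rack out of the warming pot and hold it level

## Robot

A 6-joint arm with a two-finger parallel gripper is mounted at the origin on the work surface. World frame = base frame: x ahead of the robot, y to its left, z up, the work surface at z = 0. Lengths are in m, angles in degrees, forces in N, time in s.
With the tool pointing down it reaches from about 0.375 to 0.9 m from the base axis. Payload 3.1 kg.
Tool frame: the origin (TCP) lies between the finger pads, 19 mm behind the fingertips; this is the grasp point; y points along the fingers, z is the direction in which the jaws open and shut, and the axes are right-handed (so a half turn about y gives the same grasp; the last joint's range is limited). The gripper opens to 87 mm and grips with 3 to 60 N. Pads are 19 mm wide; open, the fingers measure 117 mm over their backs; the gripper's body (75 mm by 190 mm) begins 51 mm behind the grasp point.
Start: joints at [65.575, 30.224, 82.088, -0, 67.689, -10.227], TCP at [0.153, 0.606, 0.241] pointing down, gripper open.
Joint ranges: [-176.69, 176.69], [-43.24, 126.21], [12.49, 139.97], [-82, 262], [0, 151.66], [-163.58, 163.58]. Speed limits (degrees/s): [159.86, 159.86, 180, 180, 180, 180].

## Interface

Orientations are given as a 3x3 rotation matrix whose columns are the frame's x, y, z axes.
In Python, from rig import bot gives the robot as it stands.
- The arm moves only by the tool jog_arm, never from a script. Its argument "motion" is one flat list of numbers, 6 for each row, row after row: the shift along the tool's x, y, z in mm, then the turn, a rotation vector about the tool's x, y, z in degrees. A call has 1 to 20 rows; each row is the pose to reach, as a shift and turn from the pose commanded when the call began, along the tool's axes at that moment; what a row does not reach only later rows make up. A row lasts 1/8 s, in which the tool goes at most 62.5 mm and 10.7 degrees, less where a joint would pass 70% of its speed; a pose out of reach is approached as far as the arm can. A call with a gripper value outside its range is refused whole. "gripper" is the opening, from 0 (shut) to 1 (fully open), set as the call begins (left out, the last holds). The fingers move at their own pace and stop on an object; the grip force is fixed at half the most. Time passes only in rows, so rows that repeat a pose let the fingers close. It gives the time, the measured TCP pose, the force and the opening at its end, in the units of the state.
- bot.read_state(): the state, without advancing time (a new reading comes with each control period).
- bot.capture(name): name is "side" or "top"; returns (picture, depth): 480x640x3 uint8, red, green, blue; 480x640 float32, m along the optical axis (not along the pixel's ray), 0 where there is no reading.
- bot.get_calibration(name): a dict with "mtx" (3x3 intrinsics, pixels), "k1" (the pictures are not rectified: a ray, as slopes to the right and down, at radius r is drawn at 1 + k1 r^2 times it, then the intrinsics apply), "pose" (4x4, takes a point from camera to world coordinates). Camera axes: x right, y up, looking along -z (the intrinsics and any distortion apply to the point x, -y, -z); pixel columns grow to the right and rows downward; lengths in m; the calibration is good to about 2 mm. A picture is of the moment at which its call begins. get_calibration takes no time and is no camera call.
- bot.hand_in(): hands the job in, once; it reports no verdict.
The state is a dict: "time_s": time; "joint_positions": joint angles; "qvel": joint speeds; "tau": joint torques, N m; "position": TCP position; "tcp_rot": TCP orientation; "force": force on the tool from outside, world axes, zero at the start; "moment": the same for the moment, N m; "opening": opening from 0.0 (shut) to 1.0 (fully open).
Only numpy, scipy, OpenCV 4.12 (cv2) and the standard library are available. Lean on these libraries where they do the work, as an engineer would, in place of code of your own. Each camera call takes 0.05 s, during which the arm holds its last target.

## Task

Take the lid off the copper warming pot by its knob and set it down gently, knob up, in the middle of the wooden board. Then take the little rack standing in the pot by its red grip, lift it straight up with both glass ramekins still standing on it, and finish holding it in the air, steady and level, directly over the pot with its feet about 8 cm above the rim: do not put it down or let go. Leave the pot where it stands and do not disturb the tongs, the muddler or the shaker.

Things in the scene. Friction and masses are not known exactly. Their poses are not given: they have to be found in the camera images.
- pot: Copper pot, loose, 1.8 kg, standing on the worktop: round, 180 mm outside diameter, 110 mm high, wall 4 mm, inner floor 6 mm above its underside, open top. Two dark loop handles at its own +y and -y reach 122 mm from the axis at height 75 to 88 mm. Origin: centre of its underside, z up.
- pot_rim (a point): Centre of the pot's mouth, at rim height, 110 mm above the pot's underside.
- lid: Loose pot lid, about 0.4 kg: copper disc 188 mm in diameter, 7 mm thick, over a steel locating plug 160 mm in diameter, 6 mm deep, sitting loosely in the mouth (6 mm play all round). Black round knob on top. Origin: centre of the plug's underside (6 mm below the rim when on); z up. Top face 13 mm, knob top 51 mm above the origin.
- lid_knob (a point): Point on the knob's axis at the height to grip, 38 mm above the lid's origin and 25 mm above the lid's top face. The knob is 30 mm in diameter from 26 to 51 mm above the lid's origin, with an 18 mm neck below.
- board: Fixed wooden board 240 x 240 x 18 mm lying on the worktop, on the other side from the pot. Origin: centre of its underside.
- board_top (a point): Centre of the board's upper face, 18 mm above the worktop. A lid lying on the board has its origin at this height.
- rack: Loose rack, 0.3 kg, inside the pot (hidden by the lid), 11 mm play all round: round tray, diameter 150 mm, on three feet; tray surface 22 mm above the origin, edge lip 4.5 mm higher; steel stem with upright red grip tab, 24 mm (own x) by 14 mm thick (own y), 54 to 94 mm above the origin. Close the fingers along own y. Origin: centre under the feet (at start on the pot's inner floor), z up.
- rack_grip (a point): Point in the middle of the red tab, 80 mm above the rack's origin, 14 mm below the tab's top; the height for the TCP.
- ramekin_a: Glass ramekin, loose, 60 g or so, 52 mm in diameter at its mouth, 28 mm high, standing on the rack's tray about 42 mm from the stem towards the rack's own +x; its top is 30 mm below point rack_grip. Origin: centre of its underside.
- ramekin_b: The same ramekin on the -x side of the stem.
- tongs: Bystander: orange tongs with steel tips lying flat on the worktop, 255 x 60 x 12 mm, long axis own x. Origin: centre of the underside.
- muddler: Bystander: wooden muddler standing upright on its broad end, 42 mm in diameter, 166 mm high. Origin: centre of its underside.
- shaker: Bystander: amber glass spice shaker with a steel cap, standing, 52 mm in diameter, 95 mm high. Origin: centre of its underside.
There are look-alikes about, which are no part of the job. Leave any green look-alike of the pot alone. What is shaped like the lid but pink is not meant.

How it is judged:
By the outcome, as a careful person would: the job done as asked, in the order asked, and still so for the second after the job is handed in, while the arm keeps its last pose, push and grip.
It also fails if it takes over 64 s, if anything falls off the work surface, if the arm or the gripper's body presses on something with over 40 N, if the wrist force passes 120 N, or if a joint passes its speed limit or range.

## Working session

There is one attempt and no reset: what is moved stays moved. The work goes in short steps, Python scripts to look and compute and a tool call to move; the robot and the scene stay as the last step left them, time stands still between calls to the robot, and variables do not carry over. Pictures are saved under pics/ and viewed, and the job is handed in when it is done.

Besides the shell and the picture viewer there is one more tool, called as name(argument=value, ...), one argument or row to a line, values as JSON. jog_arm: Moves the arm, as the interface text tells. Its arguments: {"type":"object","properties":{"motion":{"type":"array","items":{"type":"number"}},"gripper":{"type":"number"}},"required":["motion"]}

```bash
mkdir -p pics; python3 - <<'E'
from rig import bot
import cv2,numpy as np
s=bot.read_state();print(s)
for n in("side","top"):
    p,d=bot.capture(n);cv2.imwrite(f"pics/{n}0.png",p[:,:,::-1]);np.savez(f"{n}0.npz",p=p,d=d)
    c=bot.get_calibration(n);print(n,c,(d>0).mean())
E
```

```text
{'time_s': 0.0, 'joint_positions': array([ 6.55757001e+01,  3.02778035e+01,  8.21562657e+01, -2.10428911e-03,
        6.76878566e+01, -1.02265028e+01]), 'qvel': array([ 0.04937667, -0.06219196,  0.02342809, -0.00766906,  0.01971961,
        0.00453198]), 'tau': array([ 1.18755110e-03, -4.40036523e+01, -1.76596284e+01,  6.34217751e-02,
        5.81975095e-02, -1.44431242e-04]), 'position': array([0.15297799, 0.60528094, 0.24028471]), 'tcp_rot': array([[ 9.69458063e-01, -8.48974504e-04,  2.45255670e-01],
       [-2.45256897e-01, -1.95161718e-03,  9.69456160e-01],
       [-3.44398384e-04, -9.99997735e-01, -2.10022787e-03]]), 'force': array([ 0.72459453, -0.36305604,  0.21123329]), 'moment': array([-0.02592586, -0.08049893, -0.0038542 ]), 'opening': 1.0053975162428892}
side {'mtx': array([[438.21663741,   0.        , 321.6833552 ],
       [  0.        , 438.21663741, 243.48429732],
       [  0.        ,   0.        ,   1.        ]]), 'k1': -0.10145383684891314, 'pose': array([[ 0.85251058,  0.37229434, -0.36690958,  0.06307439],
       [-0.52257799,  0.622811  , -0.58225312, -0.75389774],
       [ 0.01174578,  0.68811582,  0.7255058 ,  1.0550938 ],
       [ 0.        ,  0.        ,  0.        ,  1.        ]])} 0.9960416666666667
top {'mtx': array([[504.16183925,   0.        , 318.73148527],
       [  0.        , 504.16183925, 230.93713853],
       [  0.        ,   0.        ,   1.        ]]), 'k1': 0.03220500355896767, 'pose': array([[ 2.04058600e-02,  9.90873440e-01, -1.33241987e-01,
         3.73405889e-01],
       [-9.99791167e-01,  2.03712870e-02, -1.62284687e-03,
        -1.78615339e-03],
       [ 1.10627491e-03,  1.33247278e-01,  9.91082206e-01,
         1.33641304e+00],
       [ 0.00000000e+00,  0.00000000e+00,  0.00000000e+00,
         1.00000000e+00]])} 0.9960872395833333
```

View pics/top0.png

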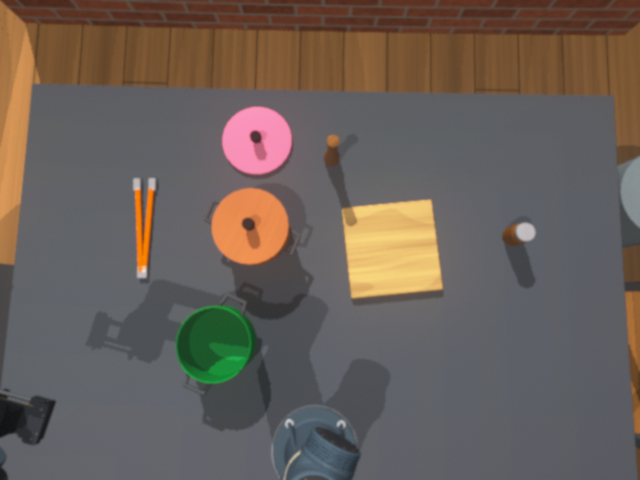

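View pics/side0.png

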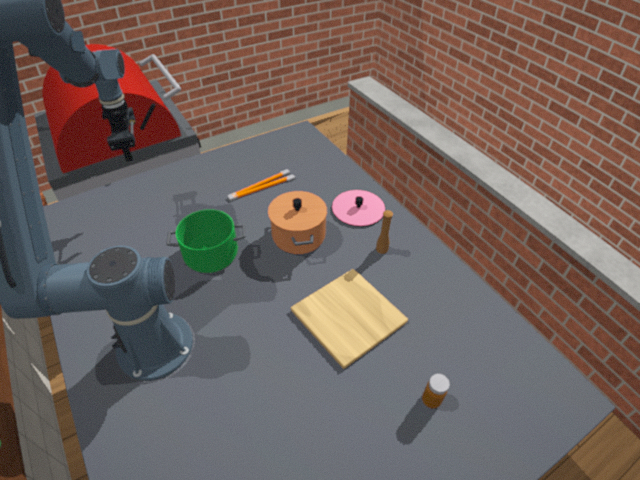

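The top view shows three possible targets: the copper pot with its lid at about (250,226), knob at (248,224); the pink lid lying on the worktop at (257,140), a decoy; and the open green pot at (215,345), also a decoy. By the description I choose the copper one. The board is at (393,249), the muddler at (333,150), the shaker at (520,233) and the tongs at (145,228). Next I measure and take a close crop.

```bash
cat > h.py <<'E'
from rig import bot
import cv2,numpy as np
def cal(n):
    c=bot.get_calibration(n);return c["mtx"],c["k1"],np.array(c["pose"])
def rays(n,px):
    K,k1,P=cal(n);px=np.asarray(px,float).reshape(-1,1,2)
    # distortion 1+k1 r^2 = cv2 model
    u=cv2.undistortPoints(px,K,np.array([k1,0,0,0,0]),None,None,None).reshape(-1,2) if False else cv2.undistortPoints(px,K,np.array([k1,0,0,0,0.])).reshape(-1,2)
    d=np.c_[u[:,0],-u[:,1],-np.ones(len(u))]
    return P[:3,3],d@P[:3,:3].T
def onz(n,px,z):
    o,d=rays(n,px);return o+d*((z-o[2])/d[:,2])[:,None]
def pts(n,px,depth):
    o,d=rays(n,px);return o+d*np.asarray(depth)[:,None]
def cloud(n,mask,dep):
    v,u=np.nonzero(mask&(dep>0));return pts(n,np.c_[u,v],dep[v,u])
def proj(n,X):
    K,k1,P=cal(n);X=np.atleast_2d(X);c=(X-P[:3,3])@P[:3,:3];s=np.c_[c[:,0],-c[:,1]]/-c[:,2:]
    s=s*(1+k1*(s**2).sum(1,keepdims=True));return s*K[0,0]+K[:2,2]
def circ(xy):
    A=np.c_[2*xy,np.ones(len(xy))];s=np.linalg.lstsq(A,(xy**2).sum(1),rcond=None)[0];return s[:2],np.sqrt(s[2]+s[:2]@s[:2])
E
python3 - <<'E'
from h import *
for n in("top","side"):
    f=np.load(n+"0.npz");p,d=f["p"],f["d"];h=cv2.cvtColor(p,cv2.COLOR_RGB2HSV)
    yy,xx=np.mgrid[:480,:640];K,k1,P=cal(n)
    X=pts(n,np.c_[xx.ravel(),yy.ravel()],d.ravel()).reshape(480,640,3)
    box={"top":(185,170,320,285),"side":(255,180,335,260)}[n]
    roi=np.zeros((480,640),bool);roi[box[1]:box[3],box[0]:box[2]]=1
    zs=X[roi][:,2]
    lid=roi&(X[...,2]>.105)&(X[...,2]<.125)&(h[...,1]>100)
    L=X[lid];print(n,"lid z",np.median(L[:,2]),lid.sum(),L[:,:2].min(0),L[:,:2].max(0))
    m=lid.astype(np.uint8);cs=max(cv2.findContours(m,cv2.RETR_EXTERNAL,cv2.CHAIN_APPROX_NONE)[0],key=len)[:,0]
    W=onz(n,cs,.117);print("lid circ",circ(W[:,:2]))
    kn=roi&(X[...,2]>.135);print("knob",kn.sum(),X[kn].mean(0),X[kn].max(0),X[kn].min(0))
    kt=roi&(X[...,2]>.150);print("knobtop",kt.sum(),X[kt].mean(0))
    # board
    b=(h[...,0]>12)&(h[...,0]<30)&(h[...,1]>70)&(h[...,2]>130)&(X[...,2]>.008)&(X[...,2]<.03)
    b=cv2.morphologyEx(b.astype(np.uint8),cv2.MORPH_OPEN,np.ones((5,5)))
    cs=max(cv2.findContours(b,cv2.RETR_EXTERNAL,cv2.CHAIN_APPROX_NONE)[0],key=cv2.contourArea)[:,0]
    W=onz(n,cs,.018)[:,:2]*1000;print("board",cv2.minAreaRect(W.astype(np.float32)))
    # handles: height .07-.092 dark, in ring
    hd=roi&(X[...,2]>.065)&(X[...,2]<.098)
    c,_=circ(onz(n,cs,.1)[:,:2]);
    c=L[:,:2].mean(0);r=np.hypot(*(X[...,:2]-c).transpose(2,0,1));hd&=(r>.1)&(r<.13)
    Q=X[hd];print("handles",len(Q),"angles",np.round(np.degrees(np.arctan2(*(Q[:,:2]-c).T[::-1]))).astype(int)[::5])
f=np.load("top0.npz");p=f["p"][90:300,90:360,::-1];cv2.imwrite("pics/crop0.png",cv2.resize(p,None,fx=2.8,fy=2.8,interpolation=cv2.INTER_CUBIC))
f=np.load("top0.npz");p,d=f["p"],f["d"];
for nm,(u0,v0,u1,v1) in dict(mud=(320,130,345,170),shaker=(500,220,540,250),tongs=(130,175,160,280)).items():
    yy,xx=np.mgrid[v0:v1,u0:u1];X=pts("top",np.c_[xx.ravel(),yy.ravel()],d[v0:v1,u0:u1].ravel())
    X=X[X[:,2]>.007];print(nm,X.min(0),X.max(0))
E
```

```text
top lid z 0.11623134536080793 4397 [0.45545635 0.07773109] [0.64200032 0.26453769]
lid circ (array([0.54856228, 0.16960569]), np.float64(0.09227972086910688))
knob 192 [0.49600726 0.11808032 0.5045485 ] [0.56270089 0.18293172 1.33641304] [ 0.37340589 -0.00178615  0.13663413]
knobtop 176 [0.49197167 0.11392782 0.53739274]
board ((509.64056396484375, -191.04388427734375), (241.25904846191406, 241.08067321777344), 6.9015960693359375)
handles 277 angles [  56   55   51   55   51   56   61   57   61   63   63   65   66   70
   71   72   74   74   76   77   80   81   80   82   83   84   86  -93
  -94  -95  -97  -98  -97  -99  -99 -101 -104 -106 -107 -108 -109 -110
 -111 -112 -116 -117 -123 -117 -122 -119 -125 -122 -128 -124 -121 -123]
side lid z 0.11533557082195633 1784 [0.45554295 0.07444201] [0.64441024 0.26964131]
lid circ (array([0.54650561, 0.16379711]), np.float64(0.09318532746068839))
knob 110 [ 0.44090362 -0.03608152  0.34682095] [0.56259112 0.18112661 1.0550938 ] [ 0.06307439 -0.75389774  0.13532257]
knobtop 74 [ 0.39045191 -0.13158296  0.44610976]
board ((509.6581115722656, -194.78671264648438), (241.65736389160156, 241.26644897460938), 6.832262992858887)
handles 76 angles [ -92  -94  -95 -106  -99 -123 -115 -107  -99 -121 -113 -106  -98 -118
 -110 -120]
mud [ 0.37340589 -0.0614567   0.00714276] [ 0.81341923 -0.00178615  1.33641304]
shaker [ 0.37340589 -0.57328287  0.00701898] [ 0.59264797 -0.00178615  1.33641304]
tongs [ 0.37340589 -0.00178615  0.0070055 ] [0.68677911 0.50052427 1.33641304]
```

View pics/crop0.png

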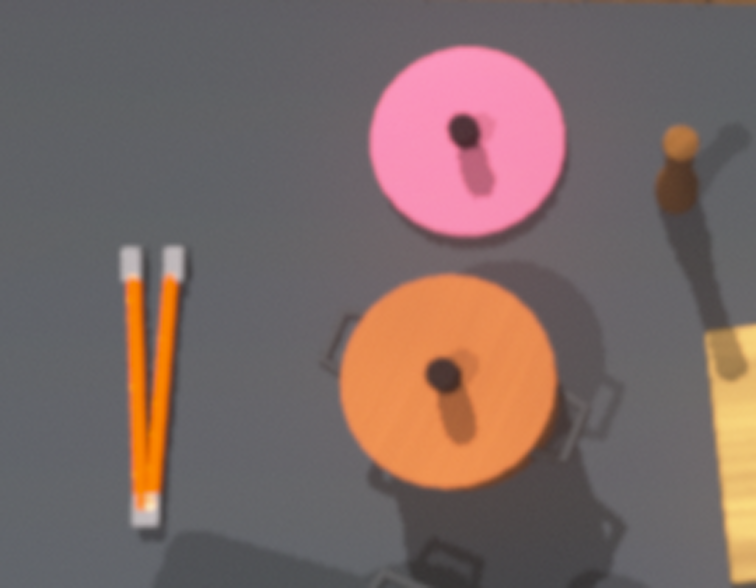

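The crop confirms it: the copper lid with its black knob at crop (443,376) sits on a pot with two loop handles, and the pink lid lies separately. I'll refine the knob position with the dropout depths removed.

```bash
python3 - <<'E'
from h import *
for n in("top","side"):
    f=np.load(n+"0.npz");p,d=f["p"],f["d"]
    yy,xx=np.mgrid[:480,:640]
    X=pts(n,np.c_[xx.ravel(),yy.ravel()],d.ravel()).reshape(480,640,3);X[d==0]=-9
    box={"top":(185,170,320,285),"side":(255,180,335,260)}[n]
    roi=np.zeros((480,640),bool);roi[box[1]:box[3],box[0]:box[2]]=1
    kt=roi&(X[...,2]>.149)&(X[...,2]<.2);print(n,"knobtop",kt.sum(),X[kt].mean(0),np.ptp(X[kt],axis=0))
    dark=roi&(p.max(2)<70)&(X[...,2]>.12)
    v,u=np.nonzero(dark);print("dark px",u.mean(),v.mean(),len(u))
    top=kt; v,u=np.nonzero(top);print("knobtop ray@.155",onz(n,[[u.mean(),v.mean()]],.155))
    if n=="top":
      for nm,(u0,v0,u1,v1) in dict(mud=(320,130,345,170),shaker=(500,220,540,250),tongs=(130,175,160,280),pink=(220,105,295,175),green=(172,300,262,385)).items():
        Q=X[v0:v1,u0:u1].reshape(-1,3);Q=Q[(Q[:,2]>.009)];print(nm,Q.min(0),Q.max(0))
E
```

```text
top knobtop 119 [0.54876368 0.16935384 0.15466873] [0.02722422 0.0266152  0.01129106]
dark px nan nan 0
knobtop ray@.155 [[0.54870866 0.16930827 0.155     ]]
mud [ 0.72981596 -0.0614567   0.00904887] [ 0.81341923 -0.00934611  0.16884763]
shaker [ 0.52204292 -0.5613228   0.00924215] [ 0.59259208 -0.48340881  0.10225616]
tongs [0.42057362 0.43804764 0.00900335] [0.68605695 0.50052427 0.02104115]
pink [0.70489059 0.08300058 0.00900605] [0.89092792 0.2659862  0.05872024]
green [0.16546464 0.15596321 0.00900428] [0.36672137 0.33406796 0.11735724]
side knobtop 52 [0.54731685 0.16712626 0.15363192] [0.02793762 0.02702168 0.01072192]
dark px 296.910447761194 203.955223880597 67
knobtop ray@.155 [[0.54656512 0.16570586 0.155     ]]<stdin>:10: RuntimeWarning: Mean of empty slice.
  ret = ret.dtype.type(ret / rcount)
```

```bash
cat > d.py <<'E'
import sys
from h import *
def delta(t,yaw=None):
    s=bot.read_state();R=s["tcp_rot"];p=s["position"]
    z=R[:,2].copy();z[2]=0;z/=np.linalg.norm(z);y=np.array([0,0,-1.]);x=np.cross(y,z);Rl=np.c_[x,y,z]
    print("t",s["time_s"],"pos",p.round(4),"F",s["force"].round(1),"op",round(s["opening"],3),"jawyaw",round(np.degrees(np.arctan2(z[1],z[0])),2),"tiltdeg",np.degrees(np.array([R[2,0],R[2,2]])).round(2),"q",s["joint_positions"].round(1))
    print("tool shift mm",(Rl.T@(np.array(t)-p)*1000).round(1))
if __name__=="__main__": delta([float(a) for a in sys.argv[1:4]])
E
python3 d.py .548 .168 .24
```

```text
t 0.1 pos [0.153  0.6053 0.2404] F [0.  0.8 0.5] op 0.999 jawyaw 75.8 tiltdeg [-0.02 -0.11] q [ 65.6  30.3  82.2   0.   67.7 -10.2]
tool shift mm [ 4.902e+02  4.000e-01 -3.271e+02]
```

jog_arm(
  motion=[10, 0, -7, 0, 0, 0, 34, 0, -23, 0, 0, 0, 69, 0, -46, 0, 0, 0, 108, 0, -72, 0, 0, 0, 152, 0, -101, 0, 0, 0, 200, 0, -134, 0, 0, 0, 250, 0, -167, 0, 0, 0, 300, 0, -200, 0, 0, 0, 348, 0, -232, 0, 0, 0, 392, 0, -262, 0, 0, 0, 431, 0, -288, 0, 0, 0, 460, 0, -307, 0, 0, 0, 480, 0, -320, 0, 0, 0, 490, 0, -327, 0, 0, 0, 490, 0, -327, 0, 0, 0, 490, 0, -327, 0, 0, 0],
  gripper=1,
)

```text
time_s: 2.1
position: [0.5471, 0.1696, 0.2412]
tcp_rot: [[0.97, -0.001, 0.244], [-0.244, 0.0, 0.97], [-0.001, -1.0, 0.0]]
force: [-0.7, -0.1, 0.9]
opening: 0.995
```

```bash
python3 d.py .548 .168 .142; python3 - <<'E'
from h import *
for n in("side","top"):
    p,d=bot.capture(n)
    b=(230,150,390,290) if n=="side" else (170,150,330,290)
    cv2.imwrite(f"pics/a_{n}.png",cv2.resize(p[b[1]:b[3],b[0]:b[2],::-1],None,fx=4,fy=4,interpolation=cv2.INTER_CUBIC))
E
```

```text
t 2.1 pos [0.5471 0.1696 0.2412] F [-0.7 -0.1  0.9] op 0.995 jawyaw 75.87 tiltdeg [-0.07  0.  ] q [  6.   26.2  89.7   0.   64.1 -69.8]
tool shift mm [ 1.3 99.2 -1.3]
```

View pics/a_side.png

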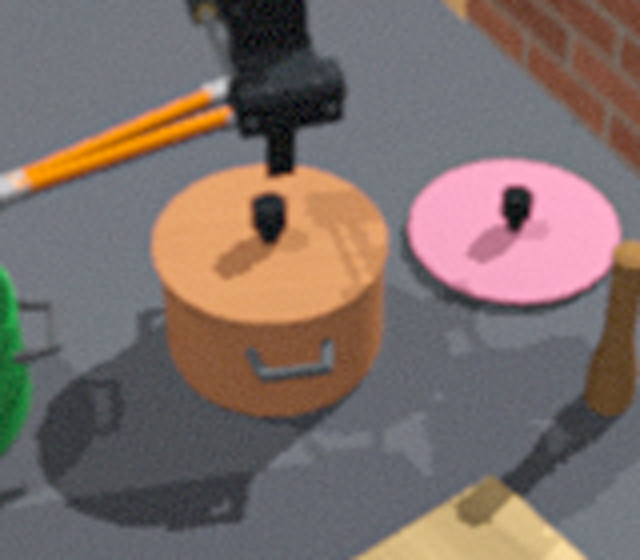

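The gripper hangs above the knob (crop 268,215) with its fingers clear of everything. I descend and close.

jog_arm(
  motion=[1, 10, -1, 0, 0, 0, 1, 28, -1, 0, 0, 0, 1, 48, -1, 0, 0, 0, 1, 66, -1, 0, 0, 0, 1, 80, -1, 0, 0, 0, 1, 90, -1, 0, 0, 0, 1, 96, -1, 0, 0, 0, 1, 99, -1, 0, 0, 0, 1, 99, -1, 0, 0, 0],
)

```text
time_s: 3.32
position: [0.549, 0.1675, 0.1424]
tcp_rot: [[0.969, 0.0, 0.245], [-0.245, 0.0, 0.969], [0.0, -1.0, 0.0]]
force: [-0.1, -0.1, 0.7]
opening: 1.003
```

```bash
python3 d.py .548 .168 .142
```

```text
t 3.325 pos [0.549  0.1675 0.1424] F [-0.1 -0.1  0.7] op 1.003 jawyaw 75.8 tiltdeg [0.02 0.01] q [  5.8  33.9  94.7  -0.   51.4 -70. ]
tool shift mm [-1.1  0.4  0.2]
```

jog_arm(
  motion=[0, 0, 0, 0, 0, 0, 0, 0, 0, 0, 0, 0, 0, 0, 0, 0, 0, 0, 0, 0, 0, 0, 0, 0, 0, 0, 0, 0, 0, 0, 0, 0, 0, 0, 0, 0, 0, 0, 0, 0, 0, 0],
  gripper=0,
)

```text
time_s: 4.2
position: [0.5489, 0.1678, 0.1422]
tcp_rot: [[0.969, 0.0, 0.245], [-0.245, 0.001, 0.969], [0.0, -1.0, 0.001]]
force: [0.1, 1.5, -0.3]
opening: 0.333
```

```bash
python3 d.py .548 .168 .142
```

```text
t 4.2 pos [0.5489 0.1678 0.1422] F [ 0.1  1.5 -0.3] op 0.333 jawyaw 75.79 tiltdeg [0.01 0.04] q [  5.8  33.9  94.7   0.   51.4 -70. ]
tool shift mm [-0.9  0.2 -0. ]
```

Opening 0.333 is 29 mm, which matches the knob. Lifting straight up.

jog_arm(
  motion=[0, -2, 0, 0, 0, 0, 0, -5, 0, 0, 0, 0, 0, -10, 0, 0, 0, 0, 0, -18, 0, 0, 0, 0, 0, -30, 0, 0, 0, 0, 0, -44, 0, 0, 0, 0, 0, -58, 0, 0, 0, 0, 0, -72, 0, 0, 0, 0, 0, -84, 0, 0, 0, 0, 0, -93, 0, 0, 0, 0, 0, -98, 0, 0, 0, 0, 0, -100, 0, 0, 0, 0, 0, -100, 0, 0, 0, 0],
)

```text
time_s: 5.82
position: [0.5486, 0.1675, 0.242]
tcp_rot: [[0.969, -0.001, 0.245], [-0.245, -0.0, 0.969], [-0.001, -1.0, -0.0]]
force: [-0.4, -0.5, -3.4]
opening: 0.335
```

```bash
python3 d.py .5096 -.1925 .20; python3 - <<'E'
from h import *
for n in("side",):
    p,d=bot.capture(n)
    b=(230,110,390,270) if n=="side" else (170,150,330,290)
    cv2.imwrite(f"pics/b_{n}.png",cv2.resize(p[b[1]:b[3],b[0]:b[2],::-1],None,fx=3.7,fy=3.7,interpolation=cv2.INTER_CUBIC))
E
```

```text
t 5.825 pos [0.5486 0.1675 0.242 ] F [-0.4 -0.5 -3.4] op 0.335 jawyaw 75.8 tiltdeg [-0.03 -0.01] q [  5.8  26.2  89.5  -0.   64.3 -70. ]
tool shift mm [  50.4   42.  -358.5]
```

View pics/b_side.png

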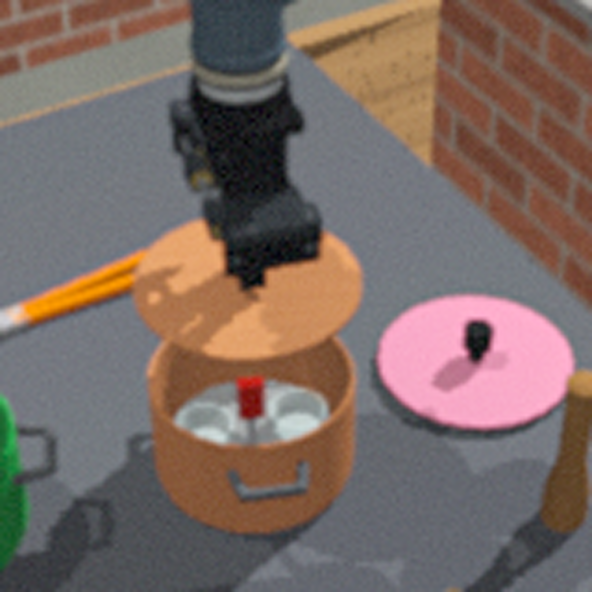

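The lid is off and level, and the rack with its red tab (crop 250,397) and both ramekins stands in the unmoved pot. Carrying the lid over to the board.

jog_arm(
  motion=[1, 0, -7, 0, 0, 0, 4, 0, -25, 0, 0, 0, 7, 0, -50, 0, 0, 0, 11, 0, -79, 0, 0, 0, 16, 0, -111, 0, 0, 0, 21, 0, -147, 0, 0, 0, 26, 0, -183, 0, 0, 0, 31, 0, -219, 0, 0, 0, 36, 0, -255, 0, 0, 0, 40, 0, -287, 0, 0, 0, 44, 0, -316, 0, 0, 0, 47, 0, -337, 0, 0, 0, 49, 0, -352, 0, 0, 0, 50, 0, -359, 0, 0, 0, 50, 0, -359, 0, 0, 0],
)

```text
time_s: 7.75
position: [0.5092, -0.1927, 0.2422]
tcp_rot: [[0.969, -0.0, 0.245], [-0.245, 0.0, 0.969], [-0.0, -1.0, 0.0]]
force: [0.1, 0.3, -3.4]
opening: 0.333
```

jog_arm(
  motion=[0, 4, 0, 0, 0, 0, 0, 12, 0, 0, 0, 0, 0, 26, 0, 0, 0, 0, 0, 44, 0, 0, 0, 0, 0, 64, 0, 0, 0, 0, 0, 86, 0, 0, 0, 0, 0, 108, 0, 0, 0, 0, 0, 128, 0, 0, 0, 0, 0, 144, 0, 0, 0, 0, 0, 156, 0, 0, 0, 0, 0, 163, 0, 0, 0, 0, 0, 166, 0, 0, 0, 0, 0, 166, 0, 0, 0, 0],
)

```text
time_s: 9.38
position: [0.5094, -0.1929, 0.0764]
tcp_rot: [[0.969, 0.0, 0.245], [-0.245, -0.0, 0.969], [0.001, -1.0, -0.0]]
force: [0.2, -0.2, -3.3]
opening: 0.335
```

```bash
python3 d.py .5096 -.193 .056; python3 - <<'E'
from h import *
for n in("side","top"):
    p,d=bot.capture(n)
    np.savez(f"{n}1.npz",p=p,d=d)
    b=(280,220,440,380) if n=="side" else (170,150,470,375)
    f=3.7 if n=="side" else 2.6
    cv2.imwrite(f"pics/c_{n}.png",cv2.resize(p[b[1]:b[3],b[0]:b[2],::-1],None,fx=f,fy=f,interpolation=cv2.INTER_CUBIC))
E
```

```text
t 9.375 pos [ 0.5094 -0.1929  0.0764] F [ 0.2 -0.2 -3.3] op 0.335 jawyaw 75.8 tiltdeg [ 0.03 -0.01] q [ -32.5   38.4  101.1   -0.    40.5 -108.3]
tool shift mm [ 0.2 20.4 -0. ]
```

View pics/c_side.png

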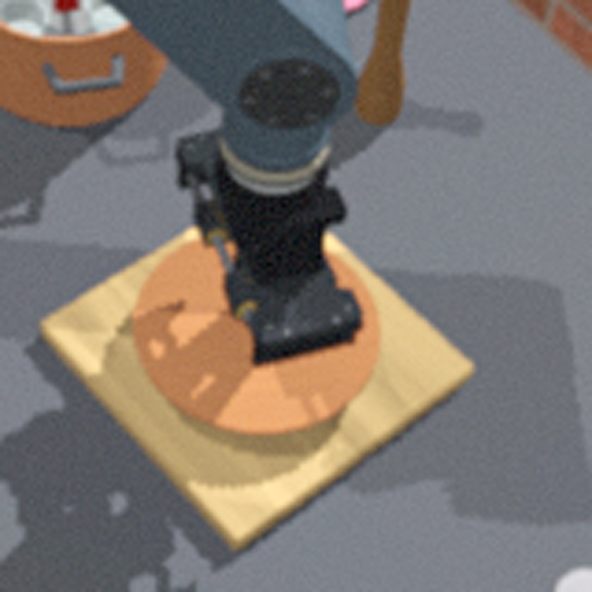

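View pics/c_top.png

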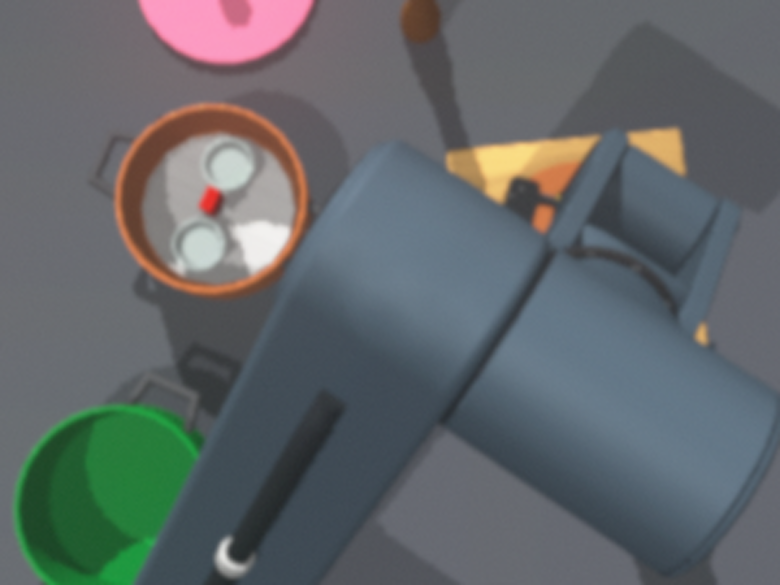

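The lid hangs centred over the board, and the top view now shows the rack: red tab at crop (211,200), ramekins at (228,165) and (200,245). Lowering slowly.

jog_arm(
  motion=[0, 3, 0, 0, 0, 0, 0, 7, 0, 0, 0, 0, 0, 11, 0, 0, 0, 0, 0, 14, 0, 0, 0, 0, 0, 16, 0, 0, 0, 0, 0, 17, 0, 0, 0, 0, 0, 18, 0, 0, 0, 0, 0, 18.5, 0, 0, 0, 0, 0, 19, 0, 0, 0, 0, 0, 19, 0, 0, 0, 0],
)

```text
time_s: 10.72
position: [0.5092, -0.1928, 0.0573]
tcp_rot: [[0.969, 0.0, 0.245], [-0.245, 0.0, 0.969], [0.0, -1.0, 0.0]]
force: [0.3, -0.4, -3.9]
opening: 0.335
```

```bash
python3 - <<'E'
from h import *
f=np.load("top1.npz");p,d=f["p"],f["d"];h=cv2.cvtColor(p,cv2.COLOR_RGB2HSV)
yy,xx=np.mgrid[:480,:640];X=pts("top",np.c_[xx.ravel(),yy.ravel()],d.ravel()).reshape(480,640,3);X[d==0]=-9
roi=np.zeros((480,640),bool);roi[180:270,205:296]=1
red=roi&((h[...,0]<6)|(h[...,0]>174))&(h[...,1]>150)
red&=(X[...,2]>.05)
print("red",red.sum(),X[red].mean(0),X[red].min(0),X[red].max(0))
tp=red&(X[...,2]>.094);W=X[tp]
v,u=np.nonzero(red);W=onz("top",np.c_[u,v],.1)[:,:2]*1000
print("rect all",cv2.minAreaRect(W.astype(np.float32)))
v,u=np.nonzero(tp);W=onz("top",np.c_[u,v],.1)[:,:2]*1000
print("top",tp.sum(),W.mean(0),cv2.minAreaRect(W.astype(np.float32)))
# pot rim
rim=roi&(X[...,2]>.1)&~red;W=X[rim];print("rim",rim.sum(),circ(W[:,:2]),np.median(W[:,2]))
m=rim.astype(np.uint8)
# ramekins: points at height ~.056 (rim)
r=roi&(X[...,2]>.047)&(X[...,2]<.062)&(np.hypot(X[...,0]-.548,X[...,1]-.168)<.078)&~red
n,l,st,c=cv2.connectedComponentsWithStats(r.astype(np.uint8))
for i in range(1,n):
    if st[i,4]>30: print(st[i],X[l==i].mean(0))
g=cv2.resize(p[180:270,200:300,::-1],None,fx=7,fy=6.6,interpolation=cv2.INTER_CUBIC);cv2.imwrite("pics/rack.png",g)
E
```

```text
red 45 [0.54678114 0.16916785 0.09798295] [0.53649857 0.1626238  0.08398689] [0.55624614 0.1775196  0.10416523]
rect all ((546.4871826171875, 169.07333374023438), (13.395506858825684, 20.027973175048828), 65.65959930419922)
top 38 [546.9687662  169.85027704] ((547.114501953125, 169.82872009277344), (12.490431785583496, 19.311473846435547), 58.477333068847656)
rim 1019 (array([0.50706611, 0.12595913]), np.float64(0.11810281993037665)) 0.7634206837838502
[248 203  19  20  91] [0.59315349 0.1620002  0.05490067]
[236 234  20  20  95] [0.51209709 0.18954818 0.05459841]
```

View pics/rack.png

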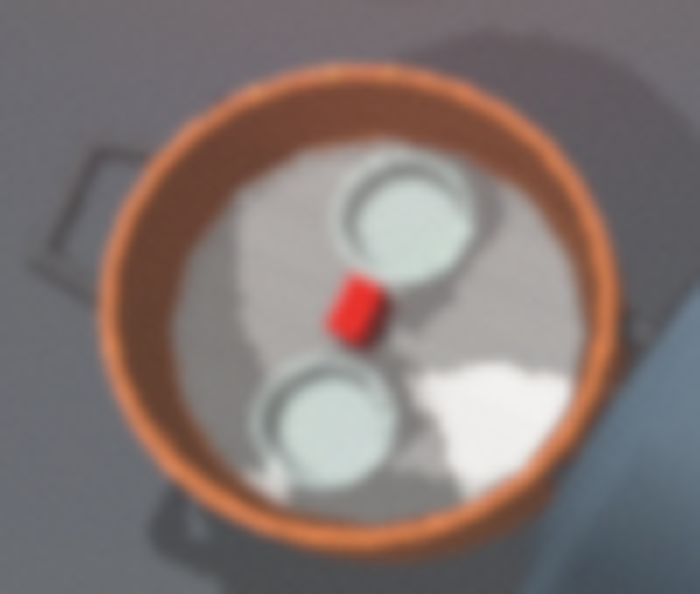

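jog_arm(
  motion=[0, 0.4, 0, 0, 0, 0, 0, 0.8, 0, 0, 0, 0, 0, 1.1, 0, 0, 0, 0, 0, 1.1, 0, 0, 0, 0],
)

```text
time_s: 11.22
position: [0.5093, -0.1928, 0.0563]
tcp_rot: [[0.969, 0.0, 0.245], [-0.245, -0.0, 0.969], [0.0, -1.0, -0.0]]
force: [0.1, -0.1, -3.0]
opening: 0.335
```

```bash
python3 d.py .5096 -.193 .056
```

```text
t 11.225 pos [ 0.5093 -0.1928  0.0563] F [ 0.1 -0.1 -3. ] op 0.335 jawyaw 75.8 tiltdeg [ 0. -0.] q [ -32.5   40.4  101.5   -0.    38.1 -108.3]
tool shift mm [ 0.4  0.3 -0.1]
```

jog_arm(
  motion=[0, 0.4, 0, 0, 0, 0, 0, 0.7, 0, 0, 0, 0, 0, 0.7, 0, 0, 0, 0],
)

```text
time_s: 11.6
position: [0.5092, -0.1928, 0.0562]
tcp_rot: [[0.969, 0.0, 0.245], [-0.245, -0.0, 0.969], [0.0, -1.0, -0.0]]
force: [-1.6, 0.6, 4.8]
opening: 0.336
```

Contact: the vertical force went from -3 to +4.8 N. Releasing and rising.

jog_arm(
  motion=[0, 0, 0, 0, 0, 0, 0, 0, 0, 0, 0, 0, 0, 0, 0, 0, 0, 0, 0, 0, 0, 0, 0, 0, 0, 0, 0, 0, 0, 0, 0, 0, 0, 0, 0, 0],
  gripper=1,
)

```text
time_s: 12.35
position: [0.5092, -0.1928, 0.0554]
tcp_rot: [[0.969, -0.0, 0.245], [-0.245, 0.0, 0.969], [-0.0, -1.0, 0.0]]
force: [0.3, -0.0, -0.1]
opening: 0.934
```

jog_arm(
  motion=[0, -4, 0, 0, 0, 0, 0, -14, 0, 0, 0, 0, 0, -30, 0, 0, 0, 0, 0, -52, 0, 0, 0, 0, 0, -76, 0, 0, 0, 0, 0, -102, 0, 0, 0, 0, 0, -126, 0, 0, 0, 0, 0, -146, 0, 0, 0, 0, 0, -162, 0, 0, 0, 0, 0, -172, 0, 0, 0, 0, 0, -178, 0, 0, 0, 0, 0, -180, 0, 0, 0, 0],
)

```text
time_s: 13.85
position: [0.5092, -0.1928, 0.2357]
tcp_rot: [[0.969, 0.0, 0.245], [-0.245, -0.0, 0.969], [0.0, -1.0, -0.0]]
force: [-0.2, 0.0, 0.0]
opening: 0.999
```

```bash
python3 d.py .5478 .168 .2; python3 - <<'E'
from h import *
for n in("side","top"):
    p,d=bot.capture(n)
    np.savez(f"{n}2.npz",p=p,d=d)
    b=(240,120,440,380) if n=="side" else (170,150,470,375)
    cv2.imwrite(f"pics/d_{n}.png",cv2.resize(p[b[1]:b[3],b[0]:b[2],::-1],None,fx=2.2,fy=2.2,interpolation=cv2.INTER_CUBIC))
    h=cv2.cvtColor(p,cv2.COLOR_RGB2HSV)
    yy,xx=np.mgrid[:480,:640];X=pts(n,np.c_[xx.ravel(),yy.ravel()],d.ravel()).reshape(480,640,3);X[d==0]=-9
    C=np.array([.548,.168]);rr=np.hypot(X[...,0]-C[0],X[...,1]-C[1])
    red=((h[...,0]<6)|(h[...,0]>174))&(h[...,1]>140)&(rr<.05)&(X[...,2]>.05)&(X[...,2]<.11)
    print(n,"red",red.sum(),X[red].mean(0),X[red].min(0),X[red].max(0))
    if n=="top":
        tp=red&(X[...,2]>.095)
        v,u=np.nonzero(tp);W=onz(n,np.c_[u,v],.1)[:,:2]*1000
        w,V=np.linalg.eigh(np.cov(W.T));print("tab",W.mean(0),"eig size",np.sqrt(12*w),"long axis deg",np.degrees(np.arctan2(V[1,1],V[0,1])))
    rim=(rr>.075)&(rr<.097)&(X[...,2]>.104)&(X[...,2]<.118);W=X[rim]
    print("rim",rim.sum(),circ(W[:,:2]),W[:,:2].min(0),W[:,:2].max(0))
    # ramekin rims
    r=(X[...,2]>.045)&(X[...,2]<.065)&(rr<.078)&~red
    W=X[r]
    for s in(-1,1):
        q=W[(s*(W[:,:2]-C)@np.array([.94,-.34]))>.01]
        print("ramekin",s,len(q),circ(q[:,:2]))
    # lid on board
    C2=np.array([.5096,-.193]);r2=np.hypot(X[...,0]-C2[0],X[...,1]-C2[1]);l=(r2<.11)&(X[...,2]>.026)&(X[...,2]<.036)
    m=l.astype(np.uint8);cs=max(cv2.findContours(m,cv2.RETR_EXTERNAL,cv2.CHAIN_APPROX_NONE)[0],key=len)[:,0]
    print("lid",circ(onz(n,cs,.031)[:,:2]),np.median(X[l][:,2]))
E
```

```text
t 13.85 pos [ 0.5092 -0.1928  0.2357] F [-0.2  0.   0. ] op 0.999 jawyaw 75.8 tiltdeg [ 0.01 -0.  ] q [ -32.5   24.4   94.1    0.    61.5 -108.3]
tool shift mm [-51.   35.7 359.2]
side red 64 [0.54775653 0.16577031 0.08738082] [0.5366432  0.15817413 0.06531042] [0.55965965 0.18066546 0.10329007]
rim 276 (array([0.54870854, 0.1665168 ]), np.float64(0.08773708607644716)) [0.45826933 0.07536886] [0.6381356  0.25796701]
ramekin -1 64 (array([0.51133349, 0.1849988 ]), np.float64(0.023454401487441504))
ramekin 1 83 (array([0.59018498, 0.15904276]), np.float64(0.024031165260230688))
lid (array([ 0.50815771, -0.1962231 ]), np.float64(0.09050186067205673)) 0.0291955952918721
top red 53 [0.54663059 0.16933334 0.09643774] [0.5364234  0.1620797  0.07646575] [0.55856757 0.17807081 0.10471344]
tab [547.22287432 170.32827179] eig size [11.5637965  22.00031917] long axis deg 159.18942625944246
rim 411 (array([0.54906021, 0.16783541]), np.float64(0.08734939871616841)) [0.46064751 0.07846175] [0.6380351  0.25823578]
ramekin -1 106 (array([0.51036777, 0.18583678]), np.float64(0.02345655243620772))
ramekin 1 98 (array([0.59060922, 0.1598462 ]), np.float64(0.02357627116455373))
lid (array([ 0.51320381, -0.12290066]), np.float64(0.0355958802123225)) 0.03002476454212699
```

View pics/d_side.png

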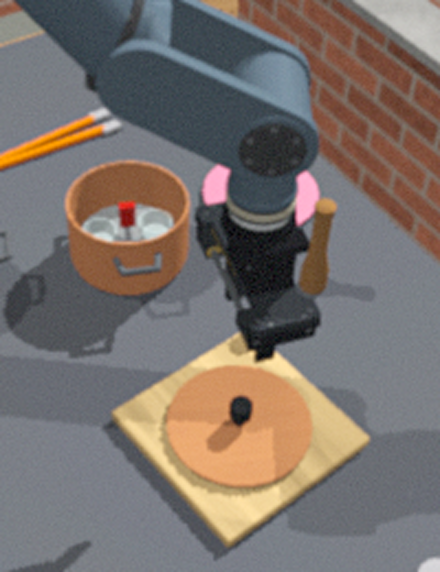

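View pics/d_top.png

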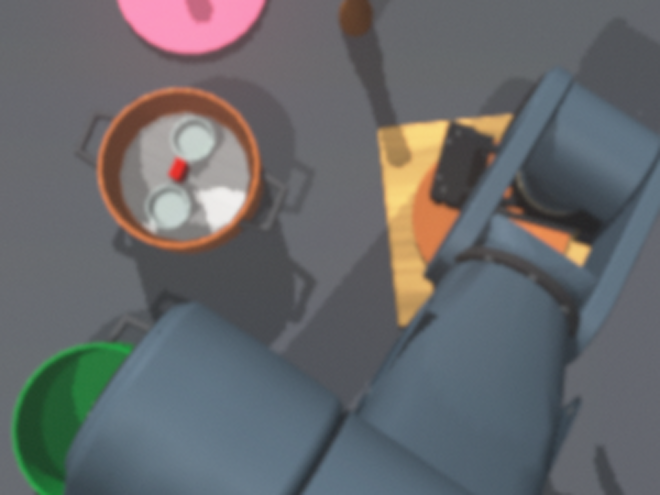

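The lid lies flat on the board, knob up (side crop 240,408), with a margin of wood visible on all sides. The pot, rack and ramekins are unmoved. I refine the tab centre from both views.

```bash
python3 - <<'E'
from h import *
res={}
for n in("side","top"):
  for k in((0,) if 0 else (1,2)):
    f=np.load(f"{n}{k}.npz");p,d=f["p"],f["d"];h=cv2.cvtColor(p,cv2.COLOR_RGB2HSV)
    u0,v0=(280,200) if n=="side" else (235,205)
    c=p[v0:v0+40,u0:u0+40].astype(int)
    w=np.clip((c[...,0]-np.maximum(c[...,1],c[...,2])-40)/100.,0,1)
    hh=h[v0:v0+40,u0:u0+40,0];w[(hh>6)&(hh<174)]=0
    yy,xx=np.mgrid[v0:v0+40,u0:u0+40]
    m=np.array([(w*xx).sum(),(w*yy).sum()])/w.sum()
    # compare with projected tab-box silhouette centroid
    def sil(cx,cy,yaw):
        a=np.radians(yaw);R=np.array([[np.cos(a),-np.sin(a)],[np.sin(a),np.cos(a)]])
        B=np.array([[sx*.012,sy*.007] for sx in(-1,1) for sy in(-1,1)])@R.T+[cx,cy]
        P3=np.r_[np.c_[B,np.full(4,.060)],np.c_[B,np.full(4,.100)]]
        M=cv2.moments(cv2.convexHull(proj(n,P3).astype(np.float32)));return np.array([M["m10"],M["m01"]])/M["m00"],M["m00"]
    c0,A=sil(.5478,.169,-19)
    # linear correction via one ray difference at z=.08
    dlt=(onz(n,[m],.08)-onz(n,[c0],.08))[0,:2]
    print(n,k,"centroid",m,"area",w.sum(),"box area",A,"tab centre",np.array([.5478,.169])+dlt)
E
```

```text
side 1 centroid [297.32980973 215.62214107] area 52.03 box area 93.47494627838023 tab centre [0.55330803 0.17605203]
side 2 centroid [297.19694812 215.75279756] area 49.15 box area 93.47494627838023 tab centre [0.55262978 0.17572836]
top 1 centroid [250.30175038 226.41914003] area 52.56 box area 86.48765254369937 tab centre [0.5500352  0.17248368]
top 2 centroid [250.29944156 226.41190064] area 51.92999999999999 box area 86.48765254369937 tab centre [0.55005346 0.17249019]
```

```bash
python3 - <<'E'
from h import *
out=[]
for n in("side","top"):
    f=np.load(f"{n}2.npz");p=f["p"];u0,v0=(280,195) if n=="side" else (230,205)
    c=p[v0:v0+40,u0:u0+40];S=10
    g=cv2.resize(c[:,:,::-1],None,fx=S,fy=S,interpolation=cv2.INTER_NEAREST).copy()
    for (cx,cy) in((.5478,.169),):
        a=np.radians(-19);R=np.array([[np.cos(a),-np.sin(a)],[np.sin(a),np.cos(a)]])
        B=np.array([[-.012,-.007],[.012,-.007],[.012,.007],[-.012,.007]])@R.T+[cx,cy]
        for z in(.06,.1):
            q=(proj(n,np.c_[B,np.full(4,z)])-[u0,v0]+.5)*S
            cv2.polylines(g,[q.astype(np.int32)],True,(0,255,255) if z>.08 else (255,255,0),1)
    out.append(g)
cv2.imwrite("pics/tab.png",np.hstack(out))
E
```

```text
(no output)
```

View pics/tab.png

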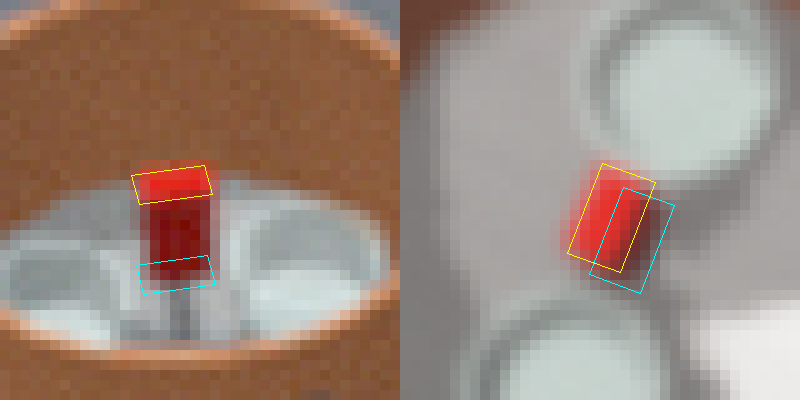

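```bash
python3 - <<'E'
from h import *
for n in("side","top"):
  for k in(1,2):
    f=np.load(f"{n}{k}.npz");p=f["p"];u0,v0=(285,205) if n=="side" else (240,213)
    c=p[v0:v0+24,u0:u0+24].astype(float);yy,xx=np.mgrid[v0:v0+24,u0:u0+24]
    red=c[...,0]-np.maximum(c[...,1],c[...,2])
    for th in(70,110):
        m=(red>th)&(c[...,0]>170)
        W=onz(n,np.c_[xx[m],yy[m]],.1)[:,:2]*1000
        w,V=np.linalg.eigh(np.cov(W.T));R=cv2.minAreaRect(W.astype(np.float32))
        print(n,k,th,m.sum(),"c",W.mean(0).round(1),"size",np.sqrt(12*w).round(1),"ang",np.degrees(np.arctan(V[1,1]/V[0,1])).round(1),"rect",np.round(R[0],1),np.round(R[1],1),round(R[2],1))
E
```

```text
side 1 70 29 c [550.7 169.8] size [17.9 24.1] ang -25.4 rect [551.1 169.8] [14.3 22.7] 59.2
side 1 110 21 c [548.6 168.6] size [13.8 22.8] ang -31.7 rect [548.6 168.6] [ 9.5 19.6] 59.2
side 2 70 26 c [550.7 168.8] size [15.9 25. ] ang -17.6 rect [551.1 169.8] [14.3 22.7] 59.2
side 2 110 21 c [548.6 168.6] size [13.8 22.8] ang -31.7 rect [548.6 168.6] [ 9.5 19.6] 59.2
top 1 70 50 c [548.3 170.8] size [13.6 22.2] ang -20.7 rect [548.5 170.6] [20.  14.8] 1.2
top 1 110 44 c [548.  170.2] size [12.6 21.4] ang -20.0 rect [547.8 170.3] [12.3 21.1] 65.7
top 2 70 48 c [548.5 171. ] size [13.  22.3] ang -22.1 rect [548.5 170.6] [20.  14.8] 1.2
top 2 110 41 c [548.1 170.3] size [11.7 21.6] ang -21.6 rect [547.8 170.1] [11.6 21.2] 70.5
```

Tab centre comes out at about (0.5487, 0.1697) with own x at about -20.5°, so the jaw yaw should be 69.5°, a turn of about +6.3° about tool y. Moving above the pot at the current height.

jog_arm(
  motion=[-1, 0, 7, 0, 0, 0, -4, 0, 25, 0, 0.5, 0, -7, 0, 50, 0, 1, 0, -11, 0, 79, 0, 1.5, 0, -16, 0, 112, 0, 2, 0, -21, 0, 148, 0, 2.5, 0, -26, 0, 184, 0, 3, 0, -31, 0, 220, 0, 3.5, 0, -36, 0, 256, 0, 4, 0, -40, 0, 289, 0, 4.5, 0, -44, 0, 318, 0, 5, 0, -47, 0, 339, 0, 5.5, 0, -49, 0, 354, 0, 6, 0, -50.5, 0, 361, 0, 6.3, 0, -50.5, 0, 361, 0, 6.3, 0, -50.5, 0, 361, 0, 6.3, 0],
)

```text
time_s: 15.95
position: [0.5488, 0.1689, 0.2354]
tcp_rot: [[0.936, -0.0, 0.351], [-0.351, -0.0, 0.936], [-0.0, -1.0, -0.0]]
force: [-0.1, -0.4, -0.5]
opening: 0.998
```

```bash
python3 d.py .5487 .1697 .086; python3 - <<'E'
from h import *
n="side";p,d=bot.capture(n);b=(240,110,400,270)
cv2.imwrite(f"pics/e_{n}.png",cv2.resize(p[b[1]:b[3],b[0]:b[2],::-1],None,fx=3.7,fy=3.7,interpolation=cv2.INTER_CUBIC))
E
```

```text
t 15.95 pos [0.5488 0.1689 0.2354] F [-0.1 -0.4 -0.5] op 0.998 jawyaw 69.47 tiltdeg [-0.01 -0.02] q [  6.   26.7  89.9  -0.   63.4 -63.5]
tool shift mm [ -0.3 149.4   0.7]
```

View pics/e_side.png

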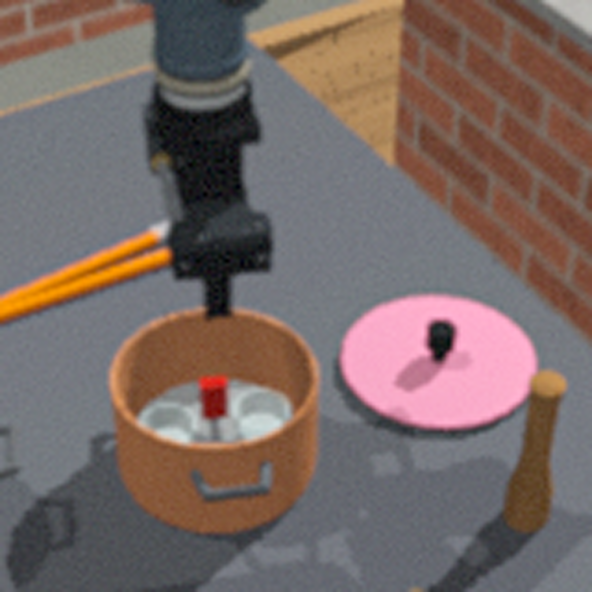

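The gripper is above the tab (crop 213,397) and lined up with it. Descending into the pot.

jog_arm(
  motion=[0, 4, 0, 0, 0, 0, 0, 14, 0, 0, 0, 0, 0, 30, 0, 0, 0, 0, 0, 48, 0, 0, 0, 0, 0, 68, 0, 0, 0, 0, 0, 88, 0, 0, 0, 0, 0, 106, 0, 0, 0, 0, 0, 121, 0, 0, 0, 0, 0, 133, 0, 0.5, 0, 0, 0, 141, 0, 0.5, 0, 0, 0, 146, 0.5, 0, 0, 0, 0, 149, 0.5, 0, 0, 0, 0, 149, 0.5, 0, 0, 0],
)

```text
time_s: 17.62
position: [0.5491, 0.1701, 0.0866]
tcp_rot: [[0.937, 0.0, 0.35], [-0.35, 0.0, 0.937], [0.0, -1.0, 0.0]]
force: [-0.1, 0.2, 0.0]
opening: 1.0
```

```bash
python3 d.py .5487 .1697 .086; python3 - <<'E'
from h import *
n="side";p,d=bot.capture(n);b=(240,110,400,270)
cv2.imwrite(f"pics/f_{n}.png",cv2.resize(p[b[1]:b[3],b[0]:b[2],::-1],None,fx=3.7,fy=3.7,interpolation=cv2.INTER_CUBIC))
E
```

```text
t 17.625 pos [0.5491 0.1701 0.0866] F [-0.1  0.2  0. ] op 1.0 jawyaw 69.51 tiltdeg [0.02 0.01] q [  6.1  38.9  96.4  -0.   44.7 -63.4]
tool shift mm [-0.2  0.6 -0.5]
```

View pics/f_side.png

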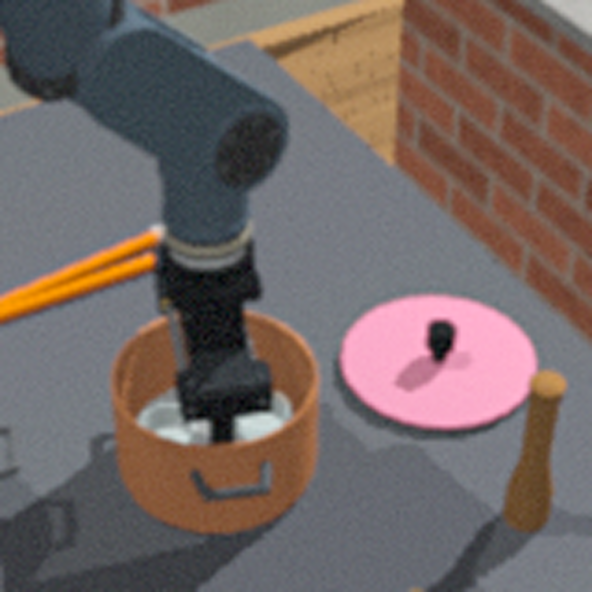

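The fingers are in the pot with no contact force. Closing in stages.

jog_arm(
  motion=[0, 0, 0, 0, 0, 0, 0, 0, 0, 0, 0, 0, 0, 0, 0, 0, 0, 0, 0, 0, 0, 0, 0, 0, 0, 0, 0, 0, 0, 0],
  gripper=0.24,
)

```text
time_s: 18.3
position: [0.549, 0.17, 0.0864]
tcp_rot: [[0.937, -0.0, 0.35], [-0.35, 0.0, 0.937], [-0.0, -1.0, -0.0]]
force: [0.3, 0.0, -0.2]
opening: 0.513
```

jog_arm(
  motion=[0, 0, 0, 0, 0, 0, 0, 0, 0, 0, 0, 0, 0, 0, 0, 0, 0, 0, 0, 0, 0, 0, 0, 0, 0, 0, 0, 0, 0, 0],
  gripper=0,
)

```text
time_s: 18.92
position: [0.549, 0.1702, 0.0863]
tcp_rot: [[0.937, 0.0, 0.35], [-0.35, 0.0, 0.937], [0.0, -1.0, 0.0]]
force: [0.2, 2.0, -0.9]
opening: 0.158
```

```bash
python3 d.py .5487 .1697 .086;python3 -c "
from h import *
print(bot.read_state()['moment'])"
```

```text
t 18.925 pos [0.549  0.1702 0.0863] F [ 0.2  2.  -0.9] op 0.158 jawyaw 69.51 tiltdeg [0.   0.01] q [  6.1  38.9  96.4   0.   44.7 -63.4]
tool shift mm [-0.1  0.3 -0.5]
[ 0.23731222 -0.07958895  0.02917435]
```

Opening 0.158 is 13.7 mm, which matches the 14 mm tab. A slow first lift, then a check.

jog_arm(
  motion=[0, 0, 0, 0, 0, 0, 0, -0.5, 0, 0, 0, 0, 0, -1.5, 0, 0, 0, 0, 0, -3.5, 0, 0, 0, 0, 0, -6, 0, 0, 0, 0, 0, -9, 0, 0, 0, 0, 0, -12, 0, 0, 0, 0, 0, -14, 0, 0, 0, 0, 0, -15, 0, 0, 0, 0, 0, -15, 0, 0, 0, 0],
)

```text
time_s: 20.18
position: [0.549, 0.17, 0.1015]
tcp_rot: [[0.937, 0.0, 0.35], [-0.35, 0.0, 0.937], [0.0, -1.0, 0.0]]
force: [0.7, -0.5, -5.2]
opening: 0.157
```

```bash
python3 d.py .549 .1702 .2703; python3 - <<'E'
from h import *
print(bot.read_state()['moment'])
n="side";p,d=bot.capture(n);b=(240,110,400,270)
cv2.imwrite(f"pics/g_{n}.png",cv2.resize(p[b[1]:b[3],b[0]:b[2],::-1],None,fx=3.7,fy=3.7,interpolation=cv2.INTER_CUBIC))
E
```

```text
t 20.175 pos [0.549  0.17   0.1015] F [ 0.7 -0.5 -5.2] op 0.157 jawyaw 69.5 tiltdeg [0.01 0.  ] q [  6.1  37.5  96.    0.   46.5 -63.4]
tool shift mm [-0.000e+00 -1.688e+02  1.000e-01]
[-0.00423281 -0.01049551 -0.01851551]
```

View pics/g_side.png

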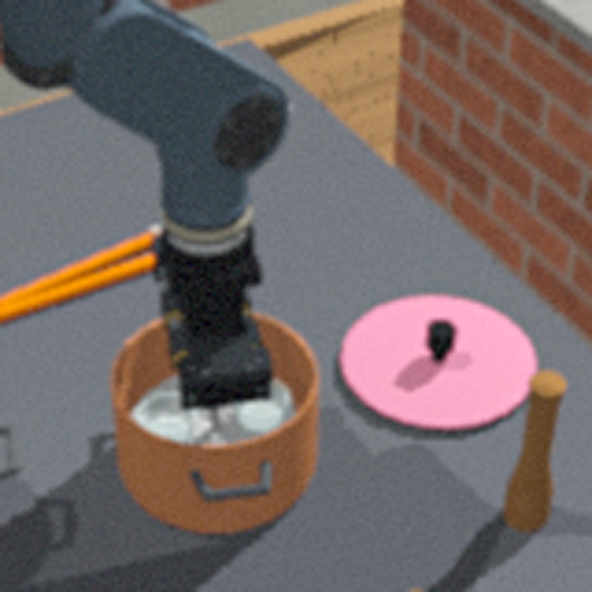

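The rack is up with level moments, both ramekins on it and the pot unmoved. Continuing straight up.

jog_arm(
  motion=[0, -1, 0, 0, 0, 0, 0, -3, 0, 0, 0, 0, 0, -7, 0, 0, 0, 0, 0, -12, 0, 0, 0, 0, 0, -18, 0, 0, 0, 0, 0, -25, 0, 0, 0, 0, 0, -33, 0, 0, 0, 0, 0, -42, 0, 0, 0, 0, 0, -52, 0, 0, 0, 0, 0, -62, 0, 0, 0, 0, 0, -72, 0, 0, 0, 0, 0, -82, 0, 0, 0, 0, 0, -92, 0, 0, 0, 0, 0, -102, 0, 0, 0, 0, 0, -112, 0, 0, 0, 0, 0, -121, 0, 0, 0, 0, 0, -130, 0, 0, 0, 0, 0, -138, 0, 0, 0, 0, 0, -145, 0, 0, 0, 0, 0, -151, 0, 0, 0, 0],
)

```text
time_s: 22.72
position: [0.5489, 0.17, 0.2529]
tcp_rot: [[0.937, -0.0, 0.35], [-0.35, -0.0, 0.937], [-0.0, -1.0, -0.0]]
force: [-1.4, 0.0, -6.3]
opening: 0.155
```

jog_arm(
  motion=[0, -5, 0, 0, 0, 0, 0, -9, 0, 0, 0, 0, 0, -12.5, 0, 0, 0, 0, 0, -15, 0, 0, 0, 0, 0, -16.5, 0, 0, 0, 0, 0, -17.5, 0, 0, 0, 0, 0, -18, 0, 0, 0, 0, 0, -18, 0, 0, 0, 0, 0, -18, 0, 0, 0, 0],
)

```text
time_s: 23.85
position: [0.549, 0.17, 0.2704]
tcp_rot: [[0.937, -0.0, 0.35], [-0.35, -0.0, 0.937], [-0.0, -1.0, -0.0]]
force: [0.3, -0.9, -4.3]
opening: 0.159
```

```bash
python3 d.py .549 .168 .2703; python3 - <<'E'
from h import *
print(bot.read_state()['moment'])
for n in("side","top"):
    p,d=bot.capture(n);np.savez(f"{n}3.npz",p=p,d=d)
    b=(230,70,430,270) if n=="side" else (150,120,420,300)
    cv2.imwrite(f"pics/i_{n}.png",cv2.resize(p[b[1]:b[3],b[0]:b[2],::-1],None,fx=2.9,fy=2.9,interpolation=cv2.INTER_CUBIC))
    yy,xx=np.mgrid[:480,:640];X=pts(n,np.c_[xx.ravel(),yy.ravel()],d.ravel()).reshape(480,640,3);X[d==0]=-9
    C=np.array([.549,.1675]);rr=np.hypot(X[...,0]-C[0],X[...,1]-C[1])
    rim=(rr>.08)&(rr<.1)&(X[...,2]>.104)&(X[...,2]<.118);W=X[rim]
    print(n,"rim",rim.sum(),circ(W[:,:2]))
    t=(rr<.085)&(X[...,2]>.203)&(X[...,2]<.25);W=X[t]
    if len(W)>20:
        A=np.c_[W[:,:2]-C,np.ones(len(W))]
        q=W[W[:,2]<.219];print("tray pts",len(q),"z",np.median(q[:,2]));
        A=np.c_[q[:,:2]-C,np.ones(len(q))];print("plane slope deg",np.degrees(np.linalg.lstsq(A,q[:,2],rcond=None)[0][:2]))
E
```

```text
t 23.85 pos [0.549  0.17   0.2704] F [ 0.3 -0.9 -4.3] op 0.159 jawyaw 69.5 tiltdeg [-0.01 -0.  ] q [  6.1  24.4  87.5  -0.   68.  -63.4]
tool shift mm [ 0.8  0.1 -1.9]
[-0.01327227 -0.05042492  0.00882817]
side rim 193 (array([0.54871891, 0.16637599]), np.float64(0.0874542198087565))
tray pts 822 z 0.21204010110725158
plane slope deg [0.15666193 0.59791257]
top rim 150 (array([0.54916026, 0.16827605]), np.float64(0.08776965922613335))
tray pts 533 z 0.2129916133437766
plane slope deg [0.00996386 0.16321001]
```

View pics/i_side.png

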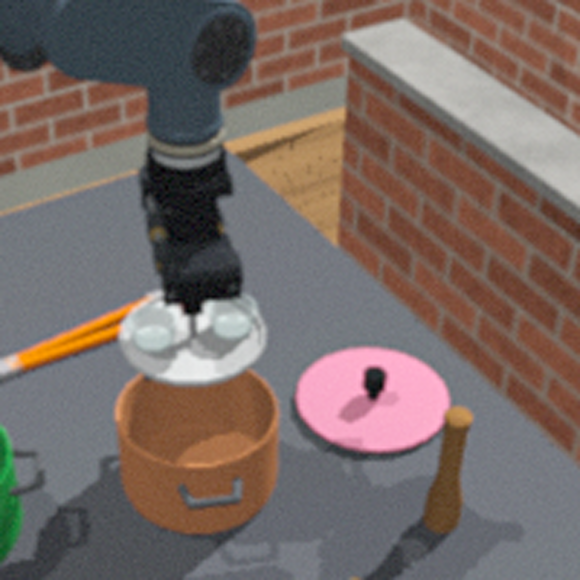

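View pics/i_top.png

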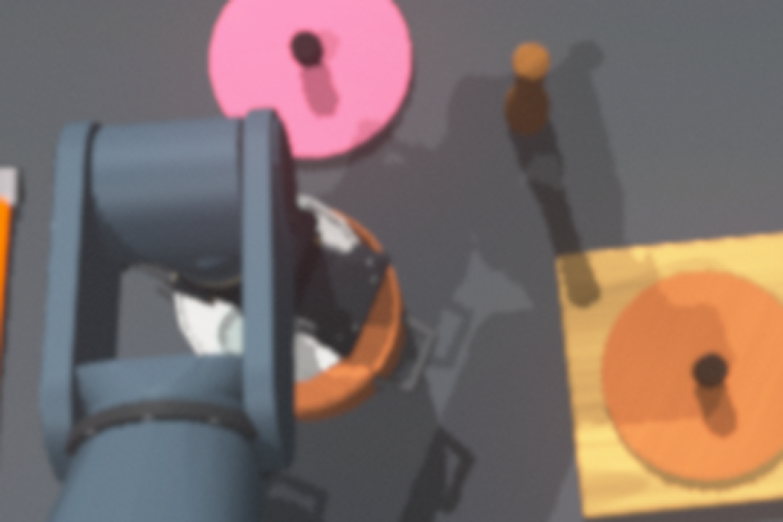

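The rack is level, with tray z at about 0.2125 (feet about 0.190), both ramekins on it and the pot unmoved. I centre by 2 mm, settle, and check the lid on the board.

jog_arm(
  motion=[0.3, 0, -0.5, 0, 0, 0, 0.6, 0, -1.3, 0, 0, 0, 0.8, 0, -1.9, 0, 0, 0, 0.8, 0, -1.9, 0, 0, 0, 0.8, 0, -1.9, 0, 0, 0, 0.8, 0, -1.9, 0, 0, 0, 0.8, 0, -1.9, 0, 0, 0, 0.8, 0, -1.9, 0, 0, 0],
)

```text
time_s: 24.95
position: [0.5491, 0.168, 0.2705]
tcp_rot: [[0.937, -0.0, 0.35], [-0.35, 0.0, 0.937], [-0.0, -1.0, 0.0]]
force: [0.1, 0.7, -6.0]
opening: 0.16
```

```bash
python3 d.py .549 .168 .2703; python3 - <<'E'
from h import *
for n in("side","top"):
    p,d=bot.capture(n);h=cv2.cvtColor(p,cv2.COLOR_RGB2HSV)
    if n=="side": cv2.imwrite("pics/j.png",p[:,:,::-1])
    yy,xx=np.mgrid[:480,:640];X=pts(n,np.c_[xx.ravel(),yy.ravel()],d.ravel()).reshape(480,640,3);X[d==0]=-9
    C2=np.array([.5096,-.193]);r2=np.hypot(X[...,0]-C2[0],X[...,1]-C2[1]);l=(r2<.12)&(X[...,2]>.0255)&(X[...,2]<.04)&(h[...,0]<14)
    cs=max(cv2.findContours(l.astype(np.uint8),cv2.RETR_EXTERNAL,cv2.CHAIN_APPROX_NONE)[0],key=len)[:,0]
    print(n,"lid",circ(onz(n,cs,.031)[:,:2]))
    b=(r2<.19)&(X[...,2]>.010)&(X[...,2]<.045);cs=max(cv2.findContours(b.astype(np.uint8),cv2.RETR_EXTERNAL,cv2.CHAIN_APPROX_NONE)[0],key=len)[:,0]
    print("board",cv2.minAreaRect((onz(n,cs,.018)[:,:2]*1000).astype(np.float32)))
    if n=="top":
      for nm,(u0,v0,u1,v1) in dict(mud=(320,130,345,170),shaker=(500,220,540,250),tongs=(130,175,160,280)).items():
        Q=X[v0:v1,u0:u1].reshape(-1,3);Q=Q[(Q[:,2]>.009)];print(nm,Q.min(0),Q.max(0))
E
```

```text
t 24.95 pos [0.5491 0.168  0.2705] F [ 0.1  0.7 -6. ] op 0.16 jawyaw 69.51 tiltdeg [-0.  0.] q [  5.9  24.4  87.6   0.   68.  -63.6]
tool shift mm [-0.1  0.2 -0. ]
side lid (array([ 0.50811169, -0.17166883]), np.float64(0.0659728309007926))
board ((508.67724609375, -195.0540008544922), (242.11094665527344, 242.8082275390625), 7.237152576446533)
top lid (array([ 0.50677464, -0.19265907]), np.float64(0.0905345912537961))
board ((509.4021301269531, -191.2591094970703), (241.5542755126953, 241.27685546875), 6.736780166625977)
mud [ 0.73110775 -0.06008661  0.00943937] [ 0.82447389 -0.00932027  0.16851271]
shaker [ 0.52220789 -0.53222465  0.00905142] [ 0.57495888 -0.48285118  0.10256088]
tongs [0.42058174 0.43700615 0.00900145] [0.6859578  0.49998278 0.021809  ]
```

View pics/j.png

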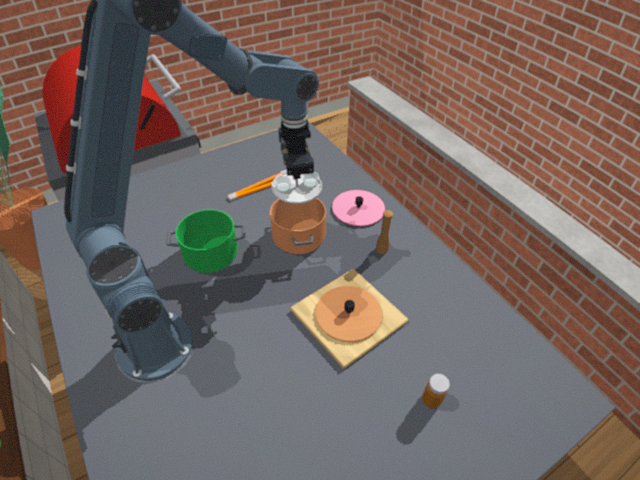

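The final view shows the rack with both ramekins level over the pot (298,186), the lid knob-up in the middle of the board (349,314), and the bystanders where they were. Handing in.

```bash
python3 -c "
from rig import bot
print(bot.hand_in())"
```

```text
the job is handed in; nothing more can be done
None
```

I took the lid off by its knob and set it knob up on the board; contact showed about 5 N. I then gripped the rack by its red tab, lifted it straight up with both ramekins on it, and handed in at about 25 s with the arm still holding it.

**Rack:** the feet are about 8 cm above the rim: TCP z is 0.2705 m, and the tray was measured at about 0.2125 m where 0.212 m was expected. The arm reads no tilt. Plane fits to the tray's depth gave slopes of 0.2° from the top camera and 0.6° from the side camera. The rack is within about 2 mm of the pot's axis. I last measured the tray, the ramekins and the pot's rim just before a final 2 mm centring shift; after it I only checked by eye.

**Pot and lid:** the pot's rim did not move between measurements. By the top camera the lid is within about 3 mm of the board's centre.

**Bystanders:** the tongs, muddler and shaker are unchanged by eye in the last picture. The tongs' measured extents match the start to about 1 mm. Some extents of the muddler (11 mm) and the shaker (up to 29 mm) differ, and I put that down to stray depth readings at their edges.

**Checks that failed or disagreed:**
- The last side-camera fit of the lid caught only part of it (radius 66 mm instead of 94 mm), so I disregarded it.
- The two cameras disagree by 2–4 mm in y throughout, so I aimed between them.
- The tab's measured angle varied by 10° or more between methods. I used about -20.5°, and the jaws closed cleanly to 13.7 mm on the 14 mm tab.

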